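Open the vacuum pump's filter cap

ROBOT

A 6-joint arm with a two-finger parallel gripper is mounted at the origin on the work surface. World frame = base frame: x ahead of the robot, y to its left, z up, the work surface at z = 0. Lengths are in mm, angles in rad, forces in N, time in s.
With the tool pointing down it reaches from about 275 to 1000 mm from the base axis. Payload 8.4 kg.
Tool frame: the origin (TCP) lies midway between the tips of the shut fingers; the grasp point (between the pads) lies 19 mm behind it; z points along the fingers, y is the line along which they close (so a half turn about z gives the same grasp; the last joint's range is limited). The gripper opens to 85 mm and grips with 20 to 120 N. Pads are 22 mm wide; open, the fingers measure 114 mm over their backs; the gripper's body (76 mm by 85 mm) begins 54 mm behind the grasp point. The pads swing forward as they close: fully open they stand 13 mm farther back than shut.
Start: joints at [-1.224, 0.353, 1.633, -0, 1.155, -0.002], TCP at [213.605, -587.367, 208.381] pointing down, gripper open.
Joint ranges: [-2.63, 2.63], [-0.92, 2.1], [0.06, 2.66], [-1.3, 4.44], [0, 2.69], [-3.02, 3.02]. Speed limits (rad/s): [2.22, 2.22, 2.79, 3.14, 3.14, 3.14].

INTERFACE

Orientations are given as [roll, pitch, yaw] about the fixed x, y, z axes, in that order (R = Rz(yaw) Ry(pitch) Rx(roll)).
In Python, from rig import r, imaging gives the robot as it stands. The module is installed in compiled form; this text tells all that it offers.
- The arm moves only by the tool arm_command, never from a script. Its argument "deltas" is a list of rows, each an object of numbers: "hand": the finger opening in mm, from 0 to 85.4; "tx", "ty", "tz": the shift along the tool's x, y, z in mm; "wx", "wy", "wz": the turn, a rotation vector about the tool's x, y, z in rad. A call has 1 to 8 rows; each row shifts and turns the commanded pose from where the row before left it, along the tool's axes as they then stand; what a row does not reach is not made up. A row lasts 1/8 s, in which the tool goes at most 62.5 mm and 10.7 degrees, less where a joint would pass 70% of its speed; a pose out of reach is approached as far as the arm can. A call with a gripper value outside its range is refused whole. The fingers move at their own pace and stop on an object; "squeeze" is the grip in N (left out, the last holds). Time passes only in rows, so rows that do not move let the fingers close. It gives the time, the measured TCP pose, the force, the opening and the grip force at its end, in the units of the state.
- r.sense(): the state, without advancing time (a new reading comes with each control period).
- imaging.grab_frame(name): name is "scene" or "side" or "wrist"; returns a dict with "image" (480x640x3 uint8, red, green, blue), "mtx" (3x3 intrinsics, pixels), "D" ([k1, k2, p1, p2, k3] as OpenCV has them; the pictures are not rectified), "world_to_cam" (4x4, takes a point from world to camera coordinates). Camera axes: x right, y up, looking along -z (the intrinsics and any distortion apply to the point x, -y, -z); pixel columns grow to the right and rows downward; lengths in mm; the calibration is good to about 2 mm. A picture is of the moment at which its call begins. There is no depth.
- r.sign_off(): hands the job in; it is judged then, once.
The state is a dict: "clock": time; "qpos": joint angles; "qvel": joint speeds; "joint_efforts": joint torques, N m; "eef_pos": TCP position; "tcp_rot": TCP orientation; "contact_force": force on the tool from outside, world axes, zero at the start; "wrist_torque": the same for the moment, N m; "opening": opening from 0.0 (shut) to 1.0 (fully open); "grasp_force": force on a finger pad.
Only numpy, scipy, OpenCV 4.12 (cv2) and the standard library are available. Lean on these libraries where they do the work, as an engineer would, in place of code of your own. Each camera call takes 0.05 s, during which the arm holds its last target. There are 200 camera calls.

TASK

The vacuum pump's exhaust filter is due for a change: unscrew the black ribbed cap on top of its oil case, gently, without straining the thread by pulling, pressing or pushing the cap sideways. A spring under the cap pushes it off, so feel for the moment it comes free and keep hold of it then. Set it down gently, upright, open side down, in the bare half of the steel parts tray and let go, leaving the new filter and its seal there where they are.

Things in the scene. Friction and masses are not known exactly. Their poses are not given: they have to be found in the camera images.
- cap: Black ribbed plastic screw cap on top of the pump: 54 mm across, 37 mm high, 50 to 90 g, open below. Origin: centre of its lower rim, z up. Grip its ribbed side 5 to 36 mm above the origin, at any yaw; it is rigid. Screwed fully home at the start; unscrews anticlockwise seen from above and stays where it is left between grips.
- seat (a point): Centre of the pump's flange top (60 mm across) on which the cap's rim sits, 140 mm above the bench. It has a coarse right-hand thread, 5 to 10 mm a turn, with about 1 mm of play up and down and sideways; turning takes 0.1 to 0.2 N m. It frees somewhere between one and two turns; until then the thread holds it against any pull. Pull, press or push the cap with 10 N at most.
- neck (a point): Centre of the mouth of the threaded aluminium neck inside the cap, 169 mm above the bench, 29 mm above the seat; 41 mm across the thread. Once free, the cap must rise 15 mm more to clear it. A spring plate in the mouth pushes the cap up with 8 N at first, 5 N when it frees: a free cap not held hops up.
- pump: Vacuum pump, fixed on the bench; origin on the bench under the cap's axis, its +x along the motor. Oil case 118 x 130 mm round the axis, top at 137 mm. Along +x: brass inlet port at 100 mm, 168 mm high; rubber handle from 140 to 248 mm, 194 mm high; motor 122 mm across, to 298 mm.
- tray: Shallow steel parts tray, fixed: 260 mm along its x, 150 mm along its y, rim 16 mm high, sheet 3 mm. Origin: centre of its underside. It stands left or right of the pump; a rack of sanding sleeves (220 x 130 mm, 150 mm high) stands on the other side. The half towards its -x is bare; the new filter and seal are in the other half.
- filter: New filter cartridge standing in the tray: pleated paper, 30 mm across, 58 mm high; origin at the centre of its foot, z up.
- seal: Flat black rubber sealing ring lying in the tray: 48 mm outside, 38 mm inside, 5 mm thick; origin at the centre of its underside.

How it is judged:
By the outcome, as a careful person would: the job done as asked, in the order asked, and still so for the second after the job is handed in, with the robot touching nothing.
It also fails if it takes over 72 s, if anything falls off the work surface, if the arm or the gripper's body presses on something with over 40 N, if the wrist force passes 120 N, or if a joint passes its speed limit or range.

## Working session

There is one attempt and no reset: what is moved stays moved. The work goes in short steps, Python scripts to look and compute and a tool call to move; the robot and the scene stay as the last step left them, time stands still between calls to the robot, and variables do not carry over. Pictures are saved under pics/ and viewed, at most 10 in all, crops included, and the job is handed in when it is done.

Besides the shell and the picture viewer there is one more tool, called as name(argument=value, ...), one argument or row to a line, values as JSON. arm_command: Moves the arm, as the interface text tells. Its arguments: {"type":"object","properties":{"deltas":{"type":"array"},"squeeze":{"type":"number"}},"required":["deltas"]}

```bash
mkdir -p pics; cat > h.py <<'E'
import numpy as np, cv2
from rig import r, imaging
def ray(f,uv):
    p=cv2.undistortPoints(np.array([[uv]],float),np.array(f["mtx"],float),np.array(f["D"],float))[0,0]
    T=np.array(f["world_to_cam"],float);R=T[:3,:3];o=-R.T@T[:3,3]
    d=R.T@np.array([p[0],-p[1],-1.0]);return o,d/np.linalg.norm(d)
def onz(f,uv,z):
    o,d=ray(f,uv);return o+d*(z-o[2])/d[2]
def proj(f,P):
    T=np.array(f["world_to_cam"],float);c=T[:3,:3]@np.array(P,float)+T[:3,3];c=np.array([c[0],-c[1],-c[2]])
    return cv2.projectPoints(c.reshape(1,1,3),np.zeros(3),np.zeros(3),np.array(f["mtx"],float),np.array(f["D"],float))[0][0,0]
def save(f,n): cv2.imwrite(f"pics/{n}.png",cv2.cvtColor(f["image"],cv2.COLOR_RGB2BGR))
E
python3 - <<'E'
from h import *
for n in ("scene","side","wrist"):
    f=imaging.grab_frame(n);save(f,n+"0");o,d=ray(f,(320,240));print(n,o.round(),d.round(2))
print(r.sense())
E
```

```text
scene [948. 410. 789.] [-0.49 -0.49 -0.72]
side [104. 687. 749.] [ 0.41 -0.68 -0.61]
wrist [ 288. -561.  373.] [-0.3  -0.1  -0.95]
{'clock': 0.15, 'qpos': array([-1.22441540e+00,  3.53520274e-01,  1.63395293e+00, -1.03700845e-05,
        1.15524683e+00, -2.40590555e-03]), 'qvel': array([-5.52307281e-04, -1.93117217e-03, -1.46695868e-03, -1.48787064e-03,
       -3.14281265e-04, -4.37653336e-05]), 'joint_efforts': array([ 2.59501387e-03, -6.05631852e+01, -3.42338848e+01,  1.05911608e-04,
        6.32629424e-03,  3.81757184e-05]), 'eef_pos': array([ 213.45553869, -586.99192092,  207.81911405]), 'tcp_rot': array([-3.14046526e+00,  6.77042562e-06,  3.48791026e-01]), 'contact_force': array([-0.21708519,  0.20498188,  0.08096636]), 'wrist_torque': array([ 0.00145852,  0.0274083 , -0.00408264]), 'grasp_force': 0.0, 'opening': 1.0040401379276844}
```

View pics/scene0.png

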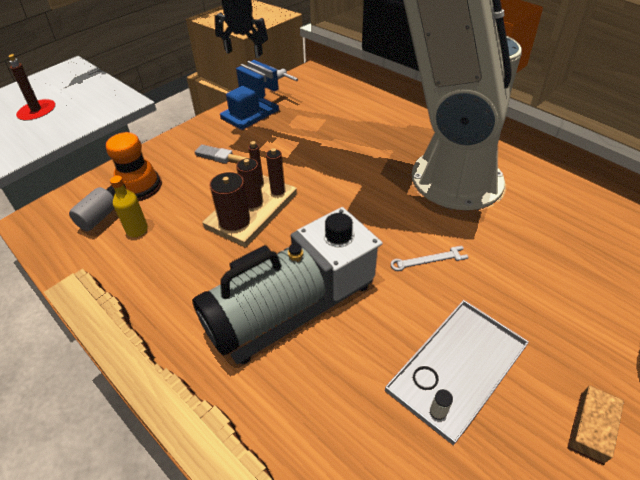

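View pics/side0.png

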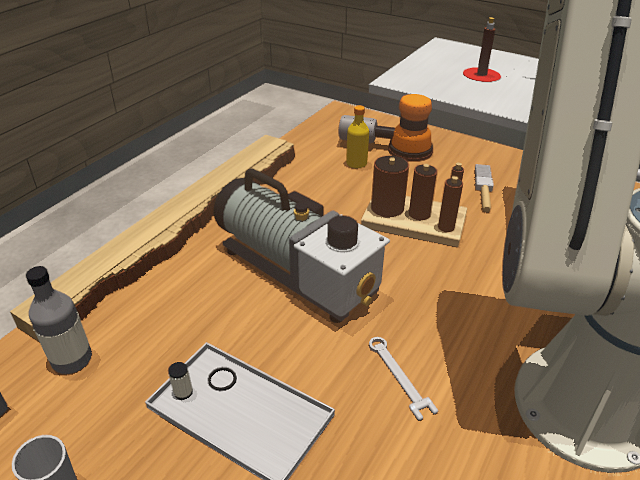

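Scene view: the cap is at (339,228) and the tray corners at (466,303), (526,343), (455,440), (388,388). The filter is at (442,404) and the seal at (425,378). Side view: the cap is at (342,233). The tray's bare half is its near-robot end.

```bash
python3 - <<'E'
from h import *
F={}
for n,roi in (("scene",(318,200,362,250)),("side",(322,208,364,258))):
    f=imaging.grab_frame(n);F[n]=f
    g=f["image"].max(axis=2);x0,y0,x1,y1=roi
    m=(g[y0:y1,x0:x1]<75).astype(np.uint8)
    k,l,s,c=cv2.connectedComponentsWithStats(m);i=1+np.argmax(s[1:,4])
    ys,xs=np.nonzero(l==i);ys=ys+y0;xs=xs+x0
    # lateral edges mid-height -> axis column; centroid ~ mid-height on axis
    cu=((xs.min()+xs.max()+1)/2,(ys.min()+ys.max()+1)/2)
    w=xs.max()-xs.min()+1
    F[n+'c']=cu;print(n,s[i],cu,onz(f,cu,158.5).round(1),'width',w)
    P=onz(f,cu,158.5);o,_=ray(f,cu);print('mm width',w/f["mtx"][0][0]*np.linalg.norm(P-o))
o1,d1=ray(F['scene'],F['scenec']);o2,d2=ray(F['side'],F['sidec'])
A=np.array([d1,-d2]).T;t=np.linalg.lstsq(A,o2-o1,rcond=None)[0];print((o1+t[0]*d1).round(1),(o2+t[1]*d2).round(1))
f=F['scene']
for uv in((466,303),(526,343),(455,440),(388,388)):print('scene tray',onz(f,uv,16).round(1))
f=F['side']
for uv in((207,346),(333,411),(279,482),(148,404)):print('side tray',onz(f,uv,16).round(1))
print('filter',onz(F['scene'],(443,397),58+3),onz(F['side'],(178,370),61));print('seal',onz(F['scene'],(425,378),6),onz(F['side'],(222,379),6))
print('inlet',onz(F['scene'],(296,250),160),onz(F['side'],(302,212),160))
E
```

```text
scene [  8  12  26  33 704] (np.float64(339.0), np.float64(228.5)) [474.9  -7.1 158.5] width 26
mm width 50.00722120826944
side [  5   7  31  35 866] (np.float64(342.5), np.float64(232.5)) [474.8  -7.1 158.5] width 31
mm width 54.35602683667507
[474.8  -7.2 158.4] [474.8  -7.2 158.4]
scene tray [354.4 235.7  16. ]
scene tray [358.6 374.3  16. ]
scene tray [608.7 372.2  16. ]
scene tray [608.8 230.6  16. ]
side tray [603.3 232.2  16. ]
side tray [351.  233.1  16. ]
side tray [355.3 375.   16. ]
side tray [604.2 375.9  16. ]
filter [580.54615492 319.50033124  61.        ] [579.14624541 322.66498341  61.        ]
seal [543.56735829 266.87210248   6.        ] [542.19006928 268.86661383   6.        ]
inlet [570.66458561 -27.60124406 160.        ] [567.82620308 -20.89768936 160.        ]
```

arm_command(
  deltas=[
    {"tx": 20, "ty": -20, "tz": -35},
    {"tx": 37, "ty": -38, "tz": -15},
    {"tx": 37, "ty": -38},
    {"tx": 37, "ty": -38},
    {"tx": 37, "ty": -38},
    {"tx": 37, "ty": -38},
    {"tx": 37, "ty": -38},
    {"tx": 37, "ty": -38},
  ],
)

```text
schema error: expected keys hand, tx, ty, tz, wx, wy, wz
```

arm_command(
  deltas=[
    {"tx": 37, "ty": -38},
    {"tx": 37, "ty": -38},
    {"tx": 37, "ty": -38},
    {"tx": 37, "ty": -38},
    {"tx": 17, "ty": -18},
    {"wz": 0.18},
    {"wz": 0.18},
    {},
  ],
)

```text
schema error: expected keys hand, tx, ty, tz, wx, wy, wz
```

```bash
python3 - <<'E'
from h import *
s=r.sense();print(s["clock"],s["qpos"].round(3),s["eef_pos"].round(1),s["tcp_rot"].round(3),s["contact_force"].round(2))
E
```

```text
0.25 [-1.224  0.353  1.634  0.     1.155 -0.002] [ 213.5 -587.2  208. ] [-3.141 -0.     0.349] [-0.47 -0.54 -0.02]
```

arm_command(
  deltas=[
    {"hand": 85, "tx": 20, "ty": -20, "tz": -35, "wx": 0, "wy": 0, "wz": 0},
    {"hand": 85, "tx": 37, "ty": -38, "tz": -15, "wx": 0, "wy": 0, "wz": 0},
    {"hand": 85, "tx": 37, "ty": -38, "tz": 0, "wx": 0, "wy": 0, "wz": 0},
    {"hand": 85, "tx": 37, "ty": -38, "tz": 0, "wx": 0, "wy": 0, "wz": 0},
    {"hand": 85, "tx": 37, "ty": -38, "tz": 0, "wx": 0, "wy": 0, "wz": 0},
    {"hand": 85, "tx": 37, "ty": -38, "tz": 0, "wx": 0, "wy": 0, "wz": 0},
    {"hand": 85, "tx": 37, "ty": -38, "tz": 0, "wx": 0, "wy": 0, "wz": 0},
    {"hand": 85, "tx": 37, "ty": -38, "tz": 0, "wx": 0, "wy": 0, "wz": 0},
  ],
)

```text
clock: 1.25
eef_pos: [378.5, -221.7, 258.6]
tcp_rot: [3.141, -0.0, 0.349]
contact_force: [-0.3, 0.0, 0.7]
opening: 0.99
grasp_force: 0.0
```

arm_command(
  deltas=[
    {"hand": 85, "tx": 37, "ty": -38, "tz": 0, "wx": 0, "wy": 0, "wz": 0},
    {"hand": 85, "tx": 37, "ty": -38, "tz": 0, "wx": 0, "wy": 0, "wz": 0},
    {"hand": 85, "tx": 37, "ty": -38, "tz": 0, "wx": 0, "wy": 0, "wz": 0},
    {"hand": 85, "tx": 37, "ty": -38, "tz": 0, "wx": 0, "wy": 0, "wz": 0},
    {"hand": 85, "tx": 17, "ty": -18, "tz": 0, "wx": 0, "wy": 0, "wz": 0},
    {"hand": 85, "tx": 0, "ty": 0, "tz": 0, "wx": 0, "wy": 0, "wz": 0.18},
    {"hand": 85, "tx": 0, "ty": 0, "tz": 0, "wx": 0, "wy": 0, "wz": 0.18},
    {"hand": 85, "tx": 0, "ty": 0, "tz": 0, "wx": 0, "wy": 0, "wz": 0},
  ],
)

```text
clock: 2.25
eef_pos: [474.9, -7.0, 258.3]
tcp_rot: [-3.142, 0.0, -0.01]
contact_force: [0.6, -0.5, -0.3]
opening: 0.992
grasp_force: 0.0
```

```bash
python3 - <<'E'
from h import *
s=r.sense();print(s["clock"],s["qpos"].round(3),s["eef_pos"].round(1),s["tcp_rot"].round(3),s["contact_force"].round(2))
E
```

```text
2.25 [-0.018  0.066  1.883  0.     1.193  1.563] [474.9  -7.  258.3] [-3.142  0.    -0.01 ] [ 0.57 -0.52 -0.32]
```

arm_command(
  deltas=[
    {"hand": 85, "tx": 0, "ty": 0, "tz": 0, "wx": 0, "wy": 0, "wz": 0.185},
    {"hand": 85, "tx": 0, "ty": 0, "tz": 0, "wx": 0, "wy": 0, "wz": 0.185},
    {"hand": 85, "tx": 0, "ty": 0, "tz": 0, "wx": 0, "wy": 0, "wz": 0.185},
    {"hand": 85, "tx": 0, "ty": 0, "tz": 0, "wx": 0, "wy": 0, "wz": 0.185},
    {"hand": 85, "tx": 0, "ty": 0, "tz": 0, "wx": 0, "wy": 0, "wz": 0.185},
    {"hand": 85, "tx": 0, "ty": 0, "tz": 0, "wx": 0, "wy": 0, "wz": 0.185},
    {"hand": 85, "tx": 0, "ty": 0, "tz": 0, "wx": 0, "wy": 0, "wz": 0.185},
    {"hand": 85, "tx": 0, "ty": 0, "tz": 0, "wx": 0, "wy": 0, "wz": 0},
  ],
)

```text
clock: 3.25
eef_pos: [474.9, -7.2, 258.4]
tcp_rot: [3.142, 0.0, -1.302]
contact_force: [-0.7, 0.2, 0.3]
opening: 0.999
grasp_force: 0.0
```

```bash
python3 - <<'E'
from h import *
f=imaging.grab_frame("wrist");save(f,"w1")
s=r.sense();print(s["clock"],s["qpos"].round(3),s["eef_pos"].round(1),s["tcp_rot"].round(3));print(proj(f,(474.8,-7.2,177)),proj(f,(474.8,-7.2,140)))
E
```

```text
3.3 [-0.018  0.066  1.883  0.     1.193  2.852] [475.   -7.2 258.4] [-3.142  0.    -1.299]
[323.27091662 237.605526  ] [323.21510155 224.33957009]
```

View pics/w1.png

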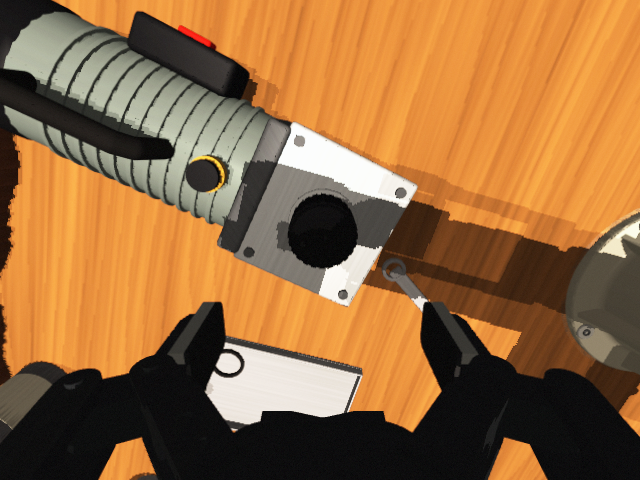

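Wrist view: the cap is at (322,231), matching the projected measurement (323,231). The fingers straddle column 322. I'm descending now.

arm_command(
  deltas=[
    {"hand": 85, "tx": 0, "ty": 0, "tz": 40, "wx": 0, "wy": 0, "wz": 0},
    {"hand": 85, "tx": 0, "ty": 0, "tz": 40, "wx": 0, "wy": 0, "wz": 0},
    {"hand": 75, "tx": 0, "ty": 0, "tz": 25, "wx": 0, "wy": 0, "wz": 0},
    {"hand": 65, "tx": 0, "ty": 0, "tz": 10, "wx": 0, "wy": 0, "wz": 0},
    {"hand": 60, "tx": 0, "ty": 0, "tz": 0, "wx": 0, "wy": 0, "wz": 0},
    {"hand": 58, "tx": 0, "ty": 0, "tz": 0, "wx": 0, "wy": 0, "wz": 0},
    {"hand": 57, "tx": 0, "ty": 0, "tz": 0, "wx": 0, "wy": 0, "wz": 0},
  ],
  squeeze=20,
)

```text
clock: 4.18
eef_pos: [475.7, -7.1, 144.3]
tcp_rot: [-3.14, -0.0, -1.306]
contact_force: [0.4, -0.6, 0.4]
opening: 0.668
grasp_force: 0.0
```

arm_command(
  deltas=[
    {"hand": 55, "tx": 0, "ty": 0, "tz": 0, "wx": 0, "wy": 0, "wz": 0},
    {"hand": 54, "tx": 0, "ty": 0, "tz": 0, "wx": 0, "wy": 0, "wz": 0},
  ],
)

```text
clock: 4.42
eef_pos: [475.2, -7.1, 143.7]
tcp_rot: [-3.141, -0.0, -1.306]
contact_force: [-0.4, 0.6, 1.8]
opening: 0.631
grasp_force: 1.1
```

```bash
cat >> h.py <<'E'
def st():
    s=r.sense();y=s["tcp_rot"][2];R=np.array([[np.cos(y),np.sin(y)],[np.sin(y),-np.cos(y)]])
    print(round(s["clock"],2),"q6",s["qpos"][5].round(3),"p",s["eef_pos"].round(2),"yaw",y.round(3),"F",s["contact_force"].round(1),"Ftool",(R.T@s["contact_force"][:2]).round(1),"M",s["wrist_torque"].round(2),"open",round(s["opening"]*85.4,1),"grip",round(s["grasp_force"],1))
E
python3 -c "from h import *;st()"
```

```text
4.42 q6 2.859 p [475.16  -7.08 143.72] yaw -1.306 F [-0.4  0.6  1.8] Ftool [-0.7  0.3] M [-0.06  0.06 -0.01] open 53.9 grip 1.1
```

arm_command(
  deltas=[
    {"hand": 52, "tx": 0, "ty": 0, "tz": 0, "wx": 0, "wy": 0, "wz": 0},
    {"hand": 48, "tx": 0, "ty": 0, "tz": 0, "wx": 0, "wy": 0, "wz": 0},
    {"hand": 48, "tx": 0, "ty": 0, "tz": 0, "wx": 0, "wy": 0, "wz": 0},
  ],
  squeeze=25,
)

```text
clock: 4.8
eef_pos: [475.2, -7.1, 143.9]
tcp_rot: [-3.141, -0.0, -1.306]
contact_force: [-1.4, 0.6, 6.2]
opening: 0.626
grasp_force: 24.9
```

```bash
python3 -c "from h import *;st()"
```

```text
4.8 q6 2.859 p [475.18  -7.11 143.91] yaw -1.306 F [-1.4  0.6  6.2] Ftool [-1.   1.1] M [-0.02  0.34 -0.04] open 53.4 grip 24.9
```

arm_command(
  deltas=[
    {"hand": 48, "tx": 0, "ty": 0, "tz": -0.25, "wx": 0, "wy": 0, "wz": 0},
    {"hand": 48, "tx": 0, "ty": 0, "tz": -0.05, "wx": 0, "wy": 0, "wz": -0.05},
    {"hand": 48, "tx": 0, "ty": 0, "tz": -0.1, "wx": 0, "wy": 0, "wz": -0.1},
    {"hand": 48, "tx": 0, "ty": 0, "tz": -0.1, "wx": 0, "wy": 0, "wz": -0.1},
  ],
)

```text
clock: 5.3
eef_pos: [475.6, -7.1, 144.3]
tcp_rot: [-3.141, -0.001, -1.053]
contact_force: [-0.5, 1.0, 4.7]
opening: 0.621
grasp_force: 25.7
```

```bash
python3 -c "from h import *;st()"
```

```text
5.3 q6 2.606 p [475.56  -7.07 144.28] yaw -1.053 F [-0.5  1.   4.7] Ftool [-1.2 -0. ] M [ 0.06  0.05 -0.05] open 53.1 grip 25.7
```

arm_command(
  deltas=[
    {"hand": 48, "tx": 0, "ty": 0, "tz": -0.2, "wx": 0, "wy": 0, "wz": -0.1},
    {"hand": 48, "tx": 0, "ty": 0, "tz": -0.12, "wx": 0, "wy": 0, "wz": -0.1},
    {"hand": 48, "tx": 0, "ty": 0, "tz": -0.12, "wx": 0, "wy": 0, "wz": -0.1},
    {"hand": 48, "tx": 0, "ty": 0, "tz": -0.12, "wx": 0, "wy": 0, "wz": -0.1},
  ],
)

```text
clock: 5.8
eef_pos: [475.7, -7.1, 144.8]
tcp_rot: [-3.141, -0.001, -0.653]
contact_force: [1.5, 0.0, 2.8]
opening: 0.619
grasp_force: 25.7
```

```bash
python3 -c "from h import *;st()"
```

```text
5.8 q6 2.206 p [475.72  -7.07 144.82] yaw -0.653 F [1.5 0.  2.8] Ftool [ 1.2 -1. ] M [-0.06 -0.09 -0.11] open 52.8 grip 25.7
```

arm_command(
  deltas=[
    {"hand": 48, "tx": 0, "ty": 0, "tz": -0.15, "wx": 0, "wy": 0, "wz": -0.13},
    {"hand": 48, "tx": 0, "ty": 0, "tz": -0.15, "wx": 0, "wy": 0, "wz": -0.13},
    {"hand": 48, "tx": 0, "ty": 0, "tz": -0.15, "wx": 0, "wy": 0, "wz": -0.13},
    {"hand": 48, "tx": 0, "ty": 0, "tz": -0.15, "wx": 0, "wy": 0, "wz": -0.13},
  ],
)

```text
clock: 6.3
eef_pos: [475.7, -7.0, 145.5]
tcp_rot: [-3.141, -0.001, -0.132]
contact_force: [-0.1, -0.2, 4.3]
opening: 0.622
grasp_force: 25.8
```

```bash
python3 -c "from h import *;st()"
```

```text
6.3 q6 1.685 p [475.69  -6.99 145.47] yaw -0.132 F [-0.1 -0.2  4.3] Ftool [-0.1  0.2] M [ 0.02 -0.07 -0.09] open 53.1 grip 25.8
```

arm_command(
  deltas=[
    {"hand": 48, "tx": 0, "ty": 0, "tz": -0.2, "wx": 0, "wy": 0, "wz": -0.14},
    {"hand": 48, "tx": 0, "ty": 0, "tz": -0.17, "wx": 0, "wy": 0, "wz": -0.14},
    {"hand": 48, "tx": 0, "ty": 0, "tz": -0.17, "wx": 0, "wy": 0, "wz": -0.14},
    {"hand": 48, "tx": 0, "ty": 0, "tz": -0.17, "wx": 0, "wy": 0, "wz": -0.14},
    {"hand": 48, "tx": 0, "ty": 0, "tz": -0.17, "wx": 0, "wy": 0, "wz": -0.14},
  ],
)

```text
clock: 6.92
eef_pos: [475.7, -7.0, 146.4]
tcp_rot: [3.141, -0.001, 0.568]
contact_force: [0.1, 0.3, 3.7]
opening: 0.619
grasp_force: 25.8
```

```bash
python3 -c "from h import *;st()"
```

```text
6.92 q6 0.984 p [475.68  -6.95 146.36] yaw 0.568 F [0.1 0.3 3.7] Ftool [ 0.3 -0.2] M [ 0.15  0.02 -0.11] open 52.8 grip 25.8
```

arm_command(
  deltas=[
    {"hand": 48, "tx": 0, "ty": 0, "tz": -0.2, "wx": 0, "wy": 0, "wz": -0.16},
    {"hand": 48, "tx": 0, "ty": 0, "tz": -0.2, "wx": 0, "wy": 0, "wz": -0.16},
    {"hand": 48, "tx": 0, "ty": 0, "tz": -0.2, "wx": 0, "wy": 0, "wz": -0.16},
    {"hand": 48, "tx": 0, "ty": 0, "tz": -0.2, "wx": 0, "wy": 0, "wz": -0.16},
    {"hand": 48, "tx": 0, "ty": 0, "tz": -0.2, "wx": 0, "wy": 0, "wz": -0.16},
    {"hand": 48, "tx": 0, "ty": 0, "tz": -0.2, "wx": 0, "wy": 0, "wz": -0.16},
  ],
)

```text
clock: 7.68
eef_pos: [475.7, -7.0, 147.6]
tcp_rot: [3.14, -0.0, 1.529]
contact_force: [0.9, 1.5, 4.5]
opening: 0.622
grasp_force: 25.8
```

```bash
python3 -c "from h import *;st()"
```

```text
7.67 q6 0.024 p [475.74  -7.01 147.58] yaw 1.529 F [0.9 1.5 4.5] Ftool [1.6 0.8] M [ 0.03 -0.07 -0.01] open 53.1 grip 25.8
```

arm_command(
  deltas=[
    {"hand": 48, "tx": 0, "ty": 0, "tz": -0.22, "wx": 0, "wy": 0, "wz": -0.17},
    {"hand": 48, "tx": 0, "ty": 0, "tz": -0.22, "wx": 0, "wy": 0, "wz": -0.17},
    {"hand": 48, "tx": 0, "ty": 0, "tz": -0.22, "wx": 0, "wy": 0, "wz": -0.17},
    {"hand": 48, "tx": 0, "ty": 0, "tz": -0.22, "wx": 0, "wy": 0, "wz": -0.17},
    {"hand": 48, "tx": 0, "ty": 0, "tz": -0.22, "wx": 0, "wy": 0, "wz": -0.17},
    {"hand": 48, "tx": 0, "ty": 0, "tz": -0.22, "wx": 0, "wy": 0, "wz": -0.17},
    {"hand": 48, "tx": 0, "ty": 0, "tz": -0.22, "wx": 0, "wy": 0, "wz": -0.17},
    {"hand": 48, "tx": 0, "ty": 0, "tz": -0.22, "wx": 0, "wy": 0, "wz": -0.17},
  ],
)

```text
clock: 8.68
eef_pos: [475.8, -7.1, 149.3]
tcp_rot: [3.141, 0.001, 2.889]
contact_force: [0.8, 0.5, 4.2]
opening: 0.619
grasp_force: 25.7
```

```bash
python3 -c "from h import *;st()"
```

```text
8.68 q6 -1.337 p [475.78  -7.07 149.33] yaw 2.889 F [0.8 0.5 4.2] Ftool [-0.6  0.7] M [ 0.02 -0.06 -0.07] open 52.9 grip 25.7
```

arm_command(
  deltas=[
    {"hand": 48, "tx": 0, "ty": 0, "tz": -0.23, "wx": 0, "wy": 0, "wz": -0.18},
    {"hand": 48, "tx": 0, "ty": 0, "tz": -0.23, "wx": 0, "wy": 0, "wz": -0.18},
    {"hand": 48, "tx": 0, "ty": 0, "tz": -0.23, "wx": 0, "wy": 0, "wz": -0.18},
    {"hand": 48, "tx": 0, "ty": 0, "tz": -0.23, "wx": 0, "wy": 0, "wz": -0.18},
    {"hand": 48, "tx": 0, "ty": 0, "tz": -0.23, "wx": 0, "wy": 0, "wz": -0.18},
    {"hand": 48, "tx": 0, "ty": 0, "tz": -0.23, "wx": 0, "wy": 0, "wz": -0.18},
    {"hand": 48, "tx": 0, "ty": 0, "tz": -0.23, "wx": 0, "wy": 0, "wz": -0.18},
    {"hand": 48, "tx": 0, "ty": 0, "tz": -0.23, "wx": 0, "wy": 0, "wz": -0.18},
  ],
)

```text
clock: 9.68
eef_pos: [475.7, -7.0, 151.2]
tcp_rot: [-3.14, 0.001, -1.954]
contact_force: [0.1, 0.3, 2.7]
opening: 0.618
grasp_force: 25.7
```

```bash
python3 -c "
from h import *
st();f=imaging.grab_frame('side');x=f['image'][150:330,240:440];f['image']=cv2.resize(x,None,fx=3,fy=3,interpolation=cv2.INTER_CUBIC);save(f,'s2')"
```

```text
9.68 q6 -2.777 p [475.71  -7.05 151.16] yaw -1.954 F [0.1 0.3 2.7] Ftool [-0.3  0. ] M [ 0.05 -0.04 -0.01] open 52.8 grip 25.7
```

View pics/s2.png

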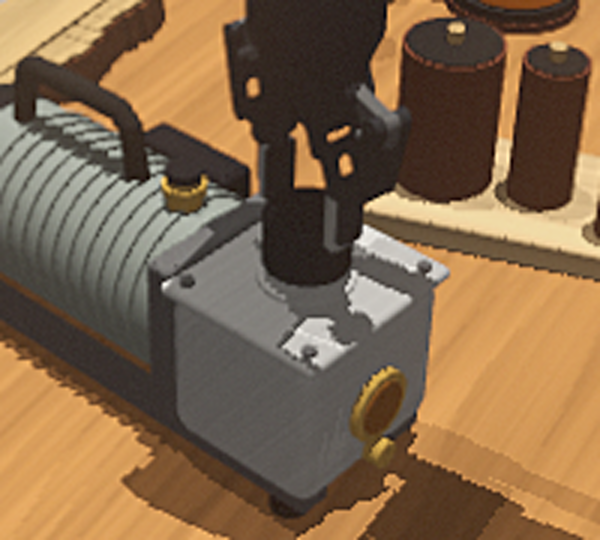

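The side view shows the cap held, its lower edge now about 3 px higher (roughly 6–7 mm), with the flange ring visible below. So it has followed the thread through 0.9 turn. I'm releasing, unwinding and regripping.

arm_command(
  deltas=[
    {"hand": 56, "tx": 0, "ty": 0, "tz": 0, "wx": 0, "wy": 0, "wz": 0},
    {"hand": 68, "tx": 0, "ty": 0, "tz": 0, "wx": 0, "wy": 0, "wz": 0},
    {"hand": 68, "tx": 0, "ty": 0, "tz": 0, "wx": 0, "wy": 0, "wz": 0},
    {"hand": 68, "tx": 0, "ty": 0, "tz": 0, "wx": 0, "wy": 0, "wz": 0.18},
    {"hand": 68, "tx": 0, "ty": 0, "tz": 0, "wx": 0, "wy": 0, "wz": 0.18},
    {"hand": 68, "tx": 0, "ty": 0, "tz": 0, "wx": 0, "wy": 0, "wz": 0.18},
    {"hand": 68, "tx": 0, "ty": 0, "tz": 0, "wx": 0, "wy": 0, "wz": 0.18},
    {"hand": 68, "tx": 0, "ty": 0, "tz": 0, "wx": 0, "wy": 0, "wz": 0.18},
  ],
)

```text
clock: 10.72
eef_pos: [474.9, -7.1, 150.6]
tcp_rot: [3.142, -0.0, -2.867]
contact_force: [-0.4, -0.3, 0.3]
opening: 0.798
grasp_force: 0.0
```

arm_command(
  deltas=[
    {"hand": 68, "tx": 0, "ty": 0, "tz": 0, "wx": 0, "wy": 0, "wz": 0.185},
    {"hand": 68, "tx": 0, "ty": 0, "tz": 0, "wx": 0, "wy": 0, "wz": 0.185},
    {"hand": 68, "tx": 0, "ty": 0, "tz": 0, "wx": 0, "wy": 0, "wz": 0.185},
    {"hand": 68, "tx": 0, "ty": 0, "tz": 0, "wx": 0, "wy": 0, "wz": 0.185},
    {"hand": 68, "tx": 0, "ty": 0, "tz": 0, "wx": 0, "wy": 0, "wz": 0.185},
    {"hand": 68, "tx": 0, "ty": 0, "tz": 0, "wx": 0, "wy": 0, "wz": 0.185},
    {"hand": 68, "tx": 0, "ty": 0, "tz": 0, "wx": 0, "wy": 0, "wz": 0.185},
    {"hand": 68, "tx": 0, "ty": 0, "tz": 0, "wx": 0, "wy": 0, "wz": 0.185},
  ],
)

```text
clock: 11.72
eef_pos: [474.9, -7.1, 150.7]
tcp_rot: [-3.141, -0.0, 1.936]
contact_force: [-0.5, 0.1, 0.8]
opening: 0.796
grasp_force: 0.0
```

arm_command(
  deltas=[
    {"hand": 68, "tx": 0, "ty": 0, "tz": 0, "wx": 0, "wy": 0, "wz": 0.185},
    {"hand": 68, "tx": 0, "ty": 0, "tz": 0, "wx": 0, "wy": 0, "wz": 0.185},
    {"hand": 68, "tx": 0, "ty": 0, "tz": 0, "wx": 0, "wy": 0, "wz": 0.185},
    {"hand": 68, "tx": 0, "ty": 0, "tz": 0, "wx": 0, "wy": 0, "wz": 0.185},
    {"hand": 68, "tx": 0, "ty": 0, "tz": 0, "wx": 0, "wy": 0, "wz": 0.185},
    {"hand": 68, "tx": 0, "ty": 0, "tz": 0, "wx": 0, "wy": 0, "wz": 0.185},
    {"hand": 68, "tx": 0, "ty": 0, "tz": 0, "wx": 0, "wy": 0, "wz": 0.185},
    {"hand": 68, "tx": 0, "ty": 0, "tz": 0, "wx": 0, "wy": 0, "wz": 0.185},
  ],
)

```text
clock: 12.72
eef_pos: [474.9, -7.1, 150.6]
tcp_rot: [-3.141, 0.0, 0.456]
contact_force: [-0.3, -0.8, -0.8]
opening: 0.798
grasp_force: 0.0
```

arm_command(
  deltas=[
    {"hand": 68, "tx": 0, "ty": 0, "tz": 0, "wx": 0, "wy": 0, "wz": 0.185},
    {"hand": 68, "tx": 0, "ty": 0, "tz": 0, "wx": 0, "wy": 0, "wz": 0.185},
    {"hand": 68, "tx": 0, "ty": 0, "tz": 0, "wx": 0, "wy": 0, "wz": 0.185},
    {"hand": 68, "tx": 0, "ty": 0, "tz": 0, "wx": 0, "wy": 0, "wz": 0.185},
    {"hand": 68, "tx": 0, "ty": 0, "tz": 0, "wx": 0, "wy": 0, "wz": 0.185},
    {"hand": 68, "tx": 0, "ty": 0, "tz": 0, "wx": 0, "wy": 0, "wz": 0.185},
    {"hand": 68, "tx": 0, "ty": 0, "tz": 0, "wx": 0, "wy": 0, "wz": 0.185},
    {"hand": 60, "tx": 0, "ty": 0, "tz": 0, "wx": 0, "wy": 0, "wz": 0.185},
  ],
)

```text
clock: 13.72
eef_pos: [474.9, -7.1, 150.6]
tcp_rot: [3.141, 0.0, -1.024]
contact_force: [0.4, 0.8, -0.5]
opening: 0.707
grasp_force: 0.0
```

arm_command(
  deltas=[
    {"hand": 57, "tx": 0, "ty": 0, "tz": 0, "wx": 0, "wy": 0, "wz": 0.1},
    {"hand": 56, "tx": 0, "ty": 0, "tz": 0, "wx": 0, "wy": 0, "wz": 0},
  ],
)

```text
clock: 13.98
eef_pos: [474.9, -7.1, 150.6]
tcp_rot: [3.141, 0.0, -1.116]
contact_force: [1.0, 0.3, 0.1]
opening: 0.661
grasp_force: 0.0
```

```bash
python3 -c "from h import *;st()"
```

```text
13.97 q6 2.669 p [474.91  -7.07 150.63] yaw -1.116 F [1.  0.3 0.1] Ftool [ 0.2 -1. ] M [-0.    0.02 -0.  ] open 56.4 grip 0.0
```

arm_command(
  deltas=[
    {"hand": 56, "tx": 0, "ty": 0, "tz": 0, "wx": 0, "wy": 0, "wz": 0.17},
    {"hand": 54.5, "tx": 0, "ty": 0, "tz": 0, "wx": 0, "wy": 0, "wz": 0},
    {"hand": 53.5, "tx": 0, "ty": 0, "tz": 0, "wx": 0, "wy": 0, "wz": 0},
    {"hand": 52, "tx": 0, "ty": 0, "tz": -0.1, "wx": 0, "wy": 0, "wz": 0},
    {"hand": 48, "tx": 0, "ty": 0, "tz": -0.1, "wx": 0, "wy": 0, "wz": 0},
    {"hand": 48, "tx": 0, "ty": 0, "tz": 0, "wx": 0, "wy": 0, "wz": 0},
  ],
)

```text
clock: 14.72
eef_pos: [475.5, -7.1, 151.2]
tcp_rot: [-3.141, -0.0, -1.286]
contact_force: [1.7, -0.0, 4.3]
opening: 0.623
grasp_force: 25.6
```

```bash
python3 -c "from h import *;st()"
```

```text
14.72 q6 2.838 p [475.45  -7.12 151.15] yaw -1.286 F [ 1.7 -0.   4.3] Ftool [ 0.5 -1.6] M [-0.03 -0.35  0.05] open 53.2 grip 25.6
```

arm_command(
  deltas=[
    {"hand": 48, "tx": 0, "ty": 0, "tz": -0.25, "wx": 0, "wy": 0, "wz": -0.1},
    {"hand": 48, "tx": 0, "ty": 0, "tz": -0.3, "wx": 0, "wy": 0, "wz": -0.16},
    {"hand": 48, "tx": 0, "ty": 0, "tz": -0.22, "wx": 0, "wy": 0, "wz": -0.16},
    {"hand": 48, "tx": 0, "ty": 0, "tz": -0.21, "wx": 0, "wy": 0, "wz": -0.16},
  ],
)

```text
clock: 15.22
eef_pos: [474.8, -7.0, 151.9]
tcp_rot: [3.141, 0.001, -0.701]
contact_force: [0.2, 0.4, 3.5]
opening: 0.621
grasp_force: 25.6
```

```bash
python3 -c "from h import *;st()"
```

```text
15.22 q6 2.253 p [474.76  -6.97 151.87] yaw -0.701 F [0.2 0.4 3.5] Ftool [-0.1 -0.4] M [ 0.12 -0.09 -0.04] open 53.0 grip 25.6
```

arm_command(
  deltas=[
    {"hand": 48, "tx": 0, "ty": 0, "tz": -0.32, "wx": 0, "wy": 0, "wz": -0.16},
    {"hand": 48, "tx": 0, "ty": 0, "tz": -0.32, "wx": 0, "wy": 0, "wz": -0.16},
    {"hand": 48, "tx": 0, "ty": 0, "tz": -0.22, "wx": 0, "wy": 0, "wz": -0.16},
  ],
)

```text
clock: 15.6
eef_pos: [474.4, -6.9, 152.5]
tcp_rot: [-3.141, 0.001, -0.221]
contact_force: [0.1, 0.8, 3.2]
opening: 0.614
grasp_force: 25.7
```

```bash
python3 -c "from h import *;st()"
```

```text
15.6 q6 1.773 p [474.38  -6.88 152.53] yaw -0.221 F [0.1 0.8 3.2] Ftool [-0.1 -0.8] M [ 0.24  0.09 -0.08] open 52.5 grip 25.7
```

arm_command(
  deltas=[
    {"hand": 48, "tx": 0, "ty": 0, "tz": -0.3, "wx": 0, "wy": 0, "wz": -0.16},
    {"hand": 48, "tx": 0, "ty": 0, "tz": -0.3, "wx": 0, "wy": 0, "wz": -0.16},
    {"hand": 48, "tx": 0, "ty": 0, "tz": -0.22, "wx": 0, "wy": 0, "wz": -0.16},
  ],
)

```text
clock: 15.98
eef_pos: [474.1, -6.9, 153.1]
tcp_rot: [-3.141, 0.002, 0.259]
contact_force: [-0.2, 0.8, 2.5]
opening: 0.619
grasp_force: 25.9
```

```bash
python3 -c "from h import *;st()"
```

```text
15.97 q6 1.293 p [474.08  -6.94 153.15] yaw 0.259 F [-0.2  0.8  2.5] Ftool [ 0.  -0.9] M [ 0.14  0.22 -0.04] open 52.9 grip 25.9
```

arm_command(
  deltas=[
    {"hand": 48, "tx": 0, "ty": 0, "tz": -0.24, "wx": 0, "wy": 0, "wz": -0.16},
    {"hand": 48, "tx": 0, "ty": 0, "tz": -0.24, "wx": 0, "wy": 0, "wz": -0.16},
    {"hand": 48, "tx": 0, "ty": 0, "tz": -0.24, "wx": 0, "wy": 0, "wz": -0.16},
  ],
)

```text
clock: 16.35
eef_pos: [474.0, -7.0, 153.8]
tcp_rot: [-3.14, 0.001, 0.739]
contact_force: [0.2, -0.3, 1.5]
opening: 0.622
grasp_force: 26.0
```

```bash
python3 -c "from h import *;st()"
```

```text
16.35 q6 0.813 p [474.04  -7.02 153.83] yaw 0.739 F [ 0.2 -0.3  1.5] Ftool [-0.1  0.3] M [-0.07 -0.07 -0.13] open 53.1 grip 26.0
```

arm_command(
  deltas=[
    {"hand": 48, "tx": 0, "ty": 0, "tz": -0.2, "wx": 0, "wy": 0, "wz": -0.16},
    {"hand": 48, "tx": 0, "ty": 0, "tz": -0.2, "wx": 0, "wy": 0, "wz": -0.16},
    {"hand": 48, "tx": 0, "ty": 0, "tz": -0.2, "wx": 0, "wy": 0, "wz": -0.16},
  ],
)

```text
clock: 16.73
eef_pos: [474.4, -6.9, 154.5]
tcp_rot: [-3.14, 0.0, 1.219]
contact_force: [0.9, -0.9, 1.0]
opening: 0.619
grasp_force: 26.0
```

```bash
python3 -c "from h import *;st()"
```

```text
16.73 q6 0.333 p [474.37  -6.95 154.51] yaw 1.219 F [ 0.9 -0.9  1. ] Ftool [-0.6  1.2] M [ 0.01 -0.17 -0.11] open 52.9 grip 26.0
```

arm_command(
  deltas=[
    {"hand": 48, "tx": 0, "ty": 0, "tz": -0.2, "wx": 0, "wy": 0, "wz": -0.16},
    {"hand": 48, "tx": 0, "ty": 0, "tz": -0.2, "wx": 0, "wy": 0, "wz": -0.16},
    {"hand": 48, "tx": 0, "ty": 0, "tz": -0.2, "wx": 0, "wy": 0, "wz": -0.16},
  ],
)

```text
clock: 17.1
eef_pos: [474.4, -7.1, 155.1]
tcp_rot: [-3.14, -0.0, 1.699]
contact_force: [0.8, -0.2, 1.2]
opening: 0.621
grasp_force: 26.1
```

```bash
python3 -c "from h import *;st()"
```

```text
17.1 q6 -0.147 p [474.39  -7.06 155.11] yaw 1.699 F [ 0.8 -0.2  1.2] Ftool [-0.3  0.8] M [-0.02 -0.15 -0.07] open 53.1 grip 26.1
```

arm_command(
  deltas=[
    {"hand": 48, "tx": 0, "ty": 0, "tz": -0.2, "wx": 0, "wy": 0, "wz": -0.16},
    {"hand": 48, "tx": 0, "ty": 0, "tz": -0.2, "wx": 0, "wy": 0, "wz": -0.16},
    {"hand": 48, "tx": 0, "ty": 0, "tz": -0.2, "wx": 0, "wy": 0, "wz": -0.16},
  ],
)

```text
clock: 17.48
eef_pos: [474.4, -7.1, 155.7]
tcp_rot: [-3.14, -0.001, 2.179]
contact_force: [1.4, -0.3, 0.8]
opening: 0.617
grasp_force: 26.1
```

```bash
python3 -c "from h import *;st()"
```

```text
17.48 q6 -0.627 p [474.35  -7.11 155.7 ] yaw 2.179 F [ 1.4 -0.3  0.8] Ftool [-1.  1.] M [-0.06  0.   -0.17] open 52.7 grip 26.1
```

arm_command(
  deltas=[
    {"hand": 48, "tx": 0, "ty": 0, "tz": -0.2, "wx": 0, "wy": 0, "wz": -0.16},
    {"hand": 48, "tx": 0, "ty": 0, "tz": -0.2, "wx": 0, "wy": 0, "wz": -0.16},
    {"hand": 48, "tx": 0, "ty": 0, "tz": -0.2, "wx": 0, "wy": 0, "wz": -0.16},
  ],
)

```text
clock: 17.85
eef_pos: [474.2, -7.2, 156.2]
tcp_rot: [-3.141, -0.001, 2.659]
contact_force: [0.2, -1.9, 1.4]
opening: 0.618
grasp_force: 26.1
```

```bash
python3 -c "from h import *;st()"
```

```text
17.85 q6 -1.107 p [474.21  -7.17 156.25] yaw 2.659 F [ 0.2 -1.9  1.4] Ftool [-1.  -1.6] M [-0.13  0.06 -0.1 ] open 52.8 grip 26.1
```

arm_command(
  deltas=[
    {"hand": 48, "tx": 0, "ty": 0, "tz": -0.2, "wx": 0, "wy": 0, "wz": -0.16},
    {"hand": 48, "tx": 0, "ty": 0, "tz": -0.2, "wx": 0, "wy": 0, "wz": -0.16},
    {"hand": 48, "tx": 0, "ty": 0, "tz": -0.2, "wx": 0, "wy": 0, "wz": -0.16},
  ],
)

```text
clock: 18.23
eef_pos: [474.5, -7.1, 157.2]
tcp_rot: [-3.142, -0.001, 3.14]
contact_force: [0.1, -1.1, 4.2]
opening: 0.616
grasp_force: 26.4
```

```bash
python3 -c "from h import *;st()"
```

```text
18.23 q6 -1.587 p [474.5   -7.12 157.17] yaw 3.14 F [ 0.1 -1.1  4.2] Ftool [-0.1 -1.1] M [-0.06  0.04 -0.06] open 52.6 grip 26.4
```

Fz jumped from about 1.2 to 4.2 N and z rose faster than commanded, so the cap is probably free. I'll turn a little more and do a cautious lift test.

arm_command(
  deltas=[
    {"hand": 48, "tx": 0, "ty": 0, "tz": -0.25, "wx": 0, "wy": 0, "wz": -0.12},
    {"hand": 48, "tx": 0, "ty": 0, "tz": -0.25, "wx": 0, "wy": 0, "wz": -0.12},
    {"hand": 48, "tx": 0, "ty": 0, "tz": -0.3, "wx": 0, "wy": 0, "wz": 0},
  ],
)

```text
clock: 18.6
eef_pos: [474.6, -7.1, 158.0]
tcp_rot: [3.141, -0.001, -2.91]
contact_force: [-0.3, -0.5, 4.0]
opening: 0.621
grasp_force: 26.4
```

```bash
python3 -c "from h import *;st()"
```

```text
18.6 q6 -1.821 p [474.63  -7.11 158.04] yaw -2.91 F [-0.3 -0.5  4. ] Ftool [ 0.4 -0.4] M [-0.02  0.09 -0.04] open 53.1 grip 26.4
```

Free: the force stays at the spring's 4 N through the lift. I'll lift slowly first, watching Fz.

arm_command(
  deltas=[
    {"hand": 48, "tx": 0, "ty": 0, "tz": -0.6, "wx": 0, "wy": 0, "wz": 0},
    {"hand": 48, "tx": 0, "ty": 0, "tz": -0.6, "wx": 0, "wy": 0, "wz": 0},
  ],
)

```text
clock: 18.85
eef_pos: [474.6, -7.1, 159.2]
tcp_rot: [3.141, -0.001, -2.911]
contact_force: [-1.5, -1.0, 4.6]
opening: 0.618
grasp_force: 26.4
```

```bash
python3 -c "from h import *;st()"
```

```text
18.85 q6 -1.82 p [474.64  -7.09 159.22] yaw -2.911 F [-1.5 -1.   4.6] Ftool [ 1.7 -0.6] M [-0.13  0.16 -0.01] open 52.8 grip 26.4
```

arm_command(
  deltas=[
    {"hand": 48, "tx": 0, "ty": 0, "tz": -2, "wx": 0, "wy": 0, "wz": 0},
    {"hand": 48, "tx": 0, "ty": 0, "tz": -4, "wx": 0, "wy": 0, "wz": 0},
    {"hand": 48, "tx": 0, "ty": 0, "tz": -6, "wx": 0, "wy": 0, "wz": 0},
    {"hand": 48, "tx": 0, "ty": 0, "tz": -8, "wx": 0, "wy": 0, "wz": 0},
    {"hand": 48, "tx": 0, "ty": 0, "tz": -12, "wx": 0, "wy": 0, "wz": 0},
    {"hand": 48, "tx": 0, "ty": 0, "tz": -15, "wx": 0, "wy": 0, "wz": 0},
    {"hand": 48, "tx": 0, "ty": 0, "tz": -18, "wx": 0, "wy": 0, "wz": 0},
    {"hand": 48, "tx": 0, "ty": 0, "tz": -10, "wx": 0, "wy": 0, "wz": 0},
  ],
)

```text
clock: 19.85
eef_pos: [475.6, -7.1, 235.9]
tcp_rot: [-3.141, 0.002, -2.909]
contact_force: [1.0, 0.4, -0.4]
opening: 0.616
grasp_force: 26.4
```

arm_command(
  deltas=[
    {"hand": 48, "tx": -1, "ty": 15, "tz": 0, "wx": 0, "wy": 0, "wz": 0},
    {"hand": 48, "tx": -1, "ty": 35, "tz": 0, "wx": 0, "wy": 0, "wz": 0},
    {"hand": 48, "tx": -2, "ty": 50, "tz": 0, "wx": 0, "wy": 0, "wz": 0},
    {"hand": 48, "tx": -2, "ty": 55, "tz": 0, "wx": 0, "wy": 0, "wz": 0},
    {"hand": 48, "tx": -2, "ty": 55, "tz": 0, "wx": 0, "wy": 0, "wz": 0},
    {"hand": 48, "tx": -2, "ty": 50, "tz": 0, "wx": 0, "wy": 0, "wz": 0},
    {"hand": 48, "tx": -2, "ty": 35, "tz": 10, "wx": 0, "wy": 0, "wz": 0},
    {"hand": 48, "tx": -1, "ty": 20, "tz": 20, "wx": 0, "wy": 0, "wz": 0},
  ],
)

```text
clock: 20.85
eef_pos: [414.1, 305.1, 203.9]
tcp_rot: [3.141, 0.001, -2.908]
contact_force: [-0.5, 0.0, -0.8]
opening: 0.615
grasp_force: 26.4
```

```bash
python3 -c "
from h import *
st()
f=imaging.grab_frame('side');save(f,'s3')"
```

```text
20.85 q6 -1.173 p [414.14 305.1  203.94] yaw -2.908 F [-0.5  0.  -0.8] Ftool [0.5 0.2] M [-0.05  0.   -0.01] open 52.5 grip 26.4
```

View pics/s3.png

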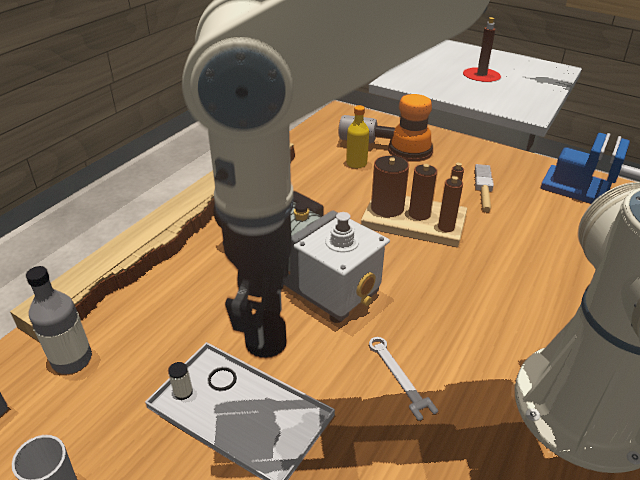

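Side view: the cap is held upright at (266,335), the threaded neck on the pump is exposed at (342,235), and the filter and seal are untouched. Lowering.

arm_command(
  deltas=[
    {"hand": 48, "tx": 0, "ty": 0, "tz": 30, "wx": 0, "wy": 0, "wz": 0},
    {"hand": 48, "tx": 0, "ty": 0, "tz": 40, "wx": 0, "wy": 0, "wz": 0},
    {"hand": 48, "tx": 0, "ty": 0, "tz": 40, "wx": 0, "wy": 0, "wz": 0},
    {"hand": 48, "tx": 0, "ty": 0, "tz": 35, "wx": 0, "wy": 0, "wz": 0},
    {"hand": 48, "tx": 0, "ty": 0, "tz": 20, "wx": 0, "wy": 0, "wz": 0},
    {"hand": 48, "tx": 0, "ty": 0, "tz": 12, "wx": 0, "wy": 0, "wz": 0},
    {"hand": 48, "tx": 0, "ty": 0, "tz": 8, "wx": 0, "wy": 0, "wz": 0},
    {"hand": 48, "tx": 0, "ty": 0, "tz": 3, "wx": 0, "wy": 0, "wz": 0},
  ],
)

```text
clock: 21.9
eef_pos: [415.2, 302.6, 16.3]
tcp_rot: [3.142, 0.0, -2.909]
contact_force: [0.2, -0.3, -0.3]
opening: 0.621
grasp_force: 26.6
```

arm_command(
  deltas=[
    {"hand": 48, "tx": 0, "ty": 0, "tz": 1, "wx": 0, "wy": 0, "wz": 0},
    {"hand": 48, "tx": 0, "ty": 0, "tz": 1, "wx": 0, "wy": 0, "wz": 0},
    {"hand": 48, "tx": 0, "ty": 0, "tz": 1, "wx": 0, "wy": 0, "wz": 0},
    {"hand": 48, "tx": 0, "ty": 0, "tz": 1, "wx": 0, "wy": 0, "wz": 0},
  ],
)

```text
clock: 22.4
eef_pos: [415.3, 302.5, 12.4]
tcp_rot: [3.141, 0.0, -2.909]
contact_force: [0.1, -0.1, -0.9]
opening: 0.619
grasp_force: 26.6
```

arm_command(
  deltas=[
    {"hand": 48, "tx": 0, "ty": 0, "tz": 0.7, "wx": 0, "wy": 0, "wz": 0},
    {"hand": 48, "tx": 0, "ty": 0, "tz": 0, "wx": 0, "wy": 0, "wz": 0},
  ],
)

```text
clock: 22.65
eef_pos: [415.1, 302.4, 11.6]
tcp_rot: [-3.142, -0.0, -2.909]
contact_force: [0.3, -0.4, -0.8]
opening: 0.618
grasp_force: 26.6
```

arm_command(
  deltas=[
    {"hand": 48, "tx": 0, "ty": 0, "tz": 1, "wx": 0, "wy": 0, "wz": 0},
    {"hand": 48, "tx": 0, "ty": 0, "tz": 1, "wx": 0, "wy": 0, "wz": 0},
    {"hand": 48, "tx": 0, "ty": 0, "tz": 1, "wx": 0, "wy": 0, "wz": 0},
    {"hand": 48, "tx": 0, "ty": 0, "tz": 0, "wx": 0, "wy": 0, "wz": 0},
  ],
)

```text
clock: 23.15
eef_pos: [415.1, 302.4, 8.5]
tcp_rot: [-3.142, -0.0, -2.909]
contact_force: [0.5, 0.6, -1.3]
opening: 0.617
grasp_force: 26.6
```

arm_command(
  deltas=[
    {"hand": 48, "tx": 0, "ty": 0, "tz": 0.4, "wx": 0, "wy": 0, "wz": 0},
    {"hand": 48, "tx": 0, "ty": 0, "tz": 0, "wx": 0, "wy": 0, "wz": 0},
  ],
)

```text
clock: 23.4
eef_pos: [415.2, 302.5, 8.2]
tcp_rot: [3.142, 0.0, -2.909]
contact_force: [-0.7, -0.1, -0.9]
opening: 0.62
grasp_force: 26.6
```

arm_command(
  deltas=[
    {"hand": 48, "tx": 0, "ty": 0, "tz": 0.4, "wx": 0, "wy": 0, "wz": 0},
    {"hand": 48, "tx": 0, "ty": 0, "tz": 0.4, "wx": 0, "wy": 0, "wz": 0},
  ],
)

```text
clock: 23.65
eef_pos: [415.2, 302.4, 7.4]
tcp_rot: [3.142, 0.0, -2.909]
contact_force: [0.2, 0.4, -0.9]
opening: 0.623
grasp_force: 26.6
```

arm_command(
  deltas=[
    {"hand": 48, "tx": 0, "ty": 0, "tz": 0.4, "wx": 0, "wy": 0, "wz": 0},
    {"hand": 48, "tx": 0, "ty": 0, "tz": 0, "wx": 0, "wy": 0, "wz": 0},
  ],
)

```text
clock: 23.9
eef_pos: [415.2, 302.5, 7.0]
tcp_rot: [-3.142, -0.0, -2.909]
contact_force: [-0.8, -0.4, -1.7]
opening: 0.618
grasp_force: 26.6
```

arm_command(
  deltas=[
    {"hand": 48, "tx": 0, "ty": 0, "tz": 0.4, "wx": 0, "wy": 0, "wz": 0},
    {"hand": 48, "tx": 0, "ty": 0, "tz": 0, "wx": 0, "wy": 0, "wz": 0},
  ],
)

```text
clock: 24.15
eef_pos: [415.2, 302.4, 6.6]
tcp_rot: [-3.142, -0.0, -2.909]
contact_force: [1.7, -0.2, -0.4]
opening: 0.622
grasp_force: 26.6
```

arm_command(
  deltas=[
    {"hand": 48, "tx": 0, "ty": 0, "tz": 0.4, "wx": 0, "wy": 0, "wz": 0},
    {"hand": 48, "tx": 0, "ty": 0, "tz": 0, "wx": 0, "wy": 0, "wz": 0},
  ],
)

```text
clock: 24.4
eef_pos: [415.1, 302.5, 6.2]
tcp_rot: [3.142, -0.0, -2.909]
contact_force: [0.1, 1.3, 0.3]
opening: 0.62
grasp_force: 26.7
```

arm_command(
  deltas=[
    {"hand": 48, "tx": 0, "ty": 0, "tz": 0.3, "wx": 0, "wy": 0, "wz": 0},
    {"hand": 48, "tx": 0, "ty": 0, "tz": 0, "wx": 0, "wy": 0, "wz": 0},
  ],
)

```text
clock: 24.65
eef_pos: [415.1, 302.5, 6.1]
tcp_rot: [3.142, -0.0, -2.909]
contact_force: [-3.2, -0.4, 4.3]
opening: 0.618
grasp_force: 27.0
```

Floor contact. Opening slowly, then straight up.

arm_command(
  deltas=[
    {"hand": 54, "tx": 0, "ty": 0, "tz": -0.15, "wx": 0, "wy": 0, "wz": 0},
    {"hand": 56, "tx": 0, "ty": 0, "tz": 0, "wx": 0, "wy": 0, "wz": 0},
    {"hand": 60, "tx": 0, "ty": 0, "tz": 0, "wx": 0, "wy": 0, "wz": 0},
    {"hand": 70, "tx": 0, "ty": 0, "tz": 0, "wx": 0, "wy": 0, "wz": 0},
    {"hand": 76, "tx": 0, "ty": 0, "tz": 0, "wx": 0, "wy": 0, "wz": 0},
    {"hand": 76, "tx": 0, "ty": 0, "tz": 0, "wx": 0, "wy": 0, "wz": 0},
    {"hand": 76, "tx": 0, "ty": 0, "tz": -5, "wx": 0, "wy": 0, "wz": 0},
    {"hand": 76, "tx": 0, "ty": 0, "tz": -15, "wx": 0, "wy": 0, "wz": 0},
  ],
)

```text
clock: 25.65
eef_pos: [414.7, 302.1, 26.3]
tcp_rot: [-3.141, -0.001, -2.909]
contact_force: [0.4, -0.7, -0.4]
opening: 0.888
grasp_force: 0.0
```

arm_command(
  deltas=[
    {"hand": 76, "tx": 0, "ty": 0, "tz": -30, "wx": 0, "wy": 0, "wz": 0},
    {"hand": 76, "tx": 0, "ty": 0, "tz": -40, "wx": 0, "wy": 0, "wz": 0},
    {"hand": 76, "tx": 0, "ty": 0, "tz": -40, "wx": 0, "wy": 0, "wz": 0},
    {"hand": 76, "tx": 0, "ty": 0, "tz": -40, "wx": 0, "wy": 0, "wz": 0},
    {"hand": 76, "tx": 0, "ty": 0, "tz": -20, "wx": 0, "wy": 0, "wz": 0},
    {"hand": 76, "tx": 0, "ty": 0, "tz": 0, "wx": 0, "wy": 0, "wz": 0},
  ],
)

```text
clock: 26.4
eef_pos: [416.1, 303.1, 198.5]
tcp_rot: [3.14, 0.004, -2.909]
contact_force: [0.2, 0.3, -0.4]
opening: 0.89
grasp_force: 0.0
```

```bash
python3 -c "
from h import *
st()
f=imaging.grab_frame('scene');save(f,'c4');print(proj(f,(415,303,40)))"
```

```text
26.4 q6 -1.176 p [416.1  303.13 198.49] yaw -2.909 F [ 0.2  0.3 -0.4] Ftool [-0.2  0.2] M [ 0.02 -0.04 -0.02] open 76.0 grip 0.0
[482.33636383 334.29844975]
```

View pics/c4.png

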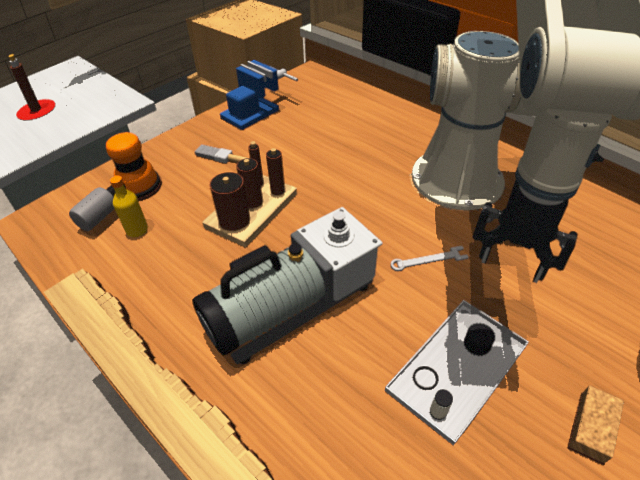

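The cap stands upright in the bare half at (480,338), the filter (442,404) and seal (425,378) haven't moved, and the gripper is clear.

```bash
python3 -c "from h import *;print(r.sign_off())"
```

```text
the job is handed in; nothing more can be done
None
```

I unscrewed the cap (it came free at about 1.6 turns, held throughout) and set it upright, open side down, in the bare half of the tray. I left the filter and seal where they were; the highest force I read was about 6 N, checked between moves, and I handed the job in at about 26 s.

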